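# Clip two storage canisters shut

## Robot

A 7-joint arm with a two-finger parallel gripper is mounted at the origin on the work surface. World frame = base frame: x ahead of the robot, y to its left, z up, the work surface at z = 0. Lengths are in m, angles in rad, forces in N, time in s.
With the tool pointing down it reaches from about 0.425 to 0.975 m from the base axis. Payload 16.7 kg.
Tool frame: the origin (TCP) lies midway between the tips of the shut fingers; the grasp point (between the pads) lies 19 mm behind it; z points along the fingers, y is the line along which they close (so a half turn about z gives the same grasp; the last joint's range is limited). The gripper opens to 85 mm and grips with 20 to 120 N. Pads are 22 mm wide; open, the fingers measure 114 mm over their backs; the gripper's body (76 mm by 85 mm) begins 54 mm behind the grasp point. The pads swing forward as they close: fully open they stand 13 mm farther back than shut.
Start: joints at [-1.458, 0.426, 0.074, 1.606, -0.034, 1.111, -0.067], TCP at [0.175, 0.652, 0.231] pointing down, gripper open.
Joint ranges: [-2.85, 2.85], [-0.5, 2.14], [-1.23, 1.37], [0.21, 2.46], [-1.02, 4.16], [0.16, 2.05], [-2.73, 2.73]. Speed limits (rad/s): [1.89, 1.89, 2.39, 2.39, 3.01, 3.01, 3.01].

## Interface

Orientations are given as a 3x3 rotation matrix whose columns are the frame's x, y, z axes.
In Python, from bench import bot, cams gives the robot as it stands.
- The arm moves only by the tool servo_tool, never from a script. Its argument "deltas" is text: rows parted by semicolons, each of 7 numbers parted by spaces: the shift along the tool's x, y, z in units of 50 mm (1.0 is 50 mm), then the turn, a rotation vector about the tool's x, y, z in degrees, then the finger opening in mm, from 0 to 85.4. A call has 1 to 20 rows; each row is the pose to reach, as a shift and turn from the pose commanded when the call began, along the tool's axes at that moment; what a row does not reach only later rows make up. A row lasts 1/8 s, in which the tool goes at most 62.5 mm and 10.7 degrees, less where a joint would pass 70% of its speed; a pose out of reach is approached as far as the arm can. A call with a gripper value outside its range is refused whole. The fingers move at their own pace and stop on an object; the grip force is fixed at half the most. Time passes only in rows, so rows that repeat a pose let the fingers close. It gives the time, the measured TCP pose, the force, the opening and the grip force at its end, in the units of the state.
- bot.read_state(): the state, without advancing time (a new reading comes with each control period).
- cams.grab_frame(name): name is "scene" or "top" or "wrist"; returns a dict with "frame" (400x640x3 uint8, blue, green, red), "range_z" (400x640 float32, m along the optical axis (not along the pixel's ray), 0 where there is no reading), "fx", "fy", "cx", "cy" (pixels), "k1" (the pictures are not rectified: a ray, as slopes to the right and down, at radius r is drawn at 1 + k1 r^2 times it, then the intrinsics apply), "R" (3x3) and "t" (3): a world point X has camera coordinates R X + t; the wrist camera has in their place "T_tool_cam" (4x4, takes a point from camera to tool coordinates, whose origin is the TCP and whose axes are the flange's). Camera axes: x right, y down, z forward; pixel columns grow to the right and rows downward; lengths in m; the calibration is good to about 2 mm. A picture is of the moment at which its call begins: read the wrist's pose just before it.
- bot.sign_off(): hands the job in; it is judged then, once.
The state is a dict: "clock": time; "joint_pos": joint angles; "dq": joint speeds; "joint_efforts": joint torques, N m; "tcp_pos": TCP position; "tcp_rot": TCP orientation; "wrist_force": force on the tool from outside, world axes, zero at the start; "torque": the same for the moment, N m; "finger_gap": finger opening in m; "grasp_force": force on a finger pad.
Only numpy, scipy, OpenCV 4.12 (cv2) and the standard library are available. Lean on these libraries where they do the work, as an engineer would, in place of code of your own. Each camera call takes 0.05 s, during which the arm holds its last target. There are 200 camera calls.

## Task

The lids of the red and the blue storage canister are on and the wire loops of their clips already lie over the lid lugs, but the clip levers still stick out. With the fingertips, press each of these two levers down until it snaps over and stays locked against the front of its canister. Do not lift, tip or push the canisters about, and leave the white canister, which is already clipped shut, and the other things on the bench where they are.

Things in the scene. Friction and masses are not known exactly. Their poses are not given: they have to be found in the camera images.
- red_canister: Red steel storage canister, a cylinder 140 mm across and 160 mm high with a flat stainless lid 147 mm across on top (lid top about 181 mm up). Full, 2.6 to 3.3 kg, loose on the bench. Origin: centre of its underside; z up; its clip is at its front, towards its own -x. 
- blue_canister: Blue steel storage canister, a cylinder 140 mm across and 160 mm high with a flat stainless lid 147 mm across on top (lid top about 181 mm up). Full, 2.6 to 3.3 kg, loose on the bench. Origin: centre of its underside; z up; its clip is at its front, towards its own -x. 
- white_canister: White steel storage canister, a cylinder 140 mm across and 160 mm high with a flat stainless lid 147 mm across on top (lid top about 181 mm up). Full, 2.6 to 3.3 kg, loose on the bench. Origin: centre of its underside; z up; its clip is at its front, towards its own -x. Its clip is like the others', already locked.
- red_pivot (a point): Pin about which the red canister's clip lever turns, midway: 84 mm in front of the canister's axis, 138 mm above its underside; the pin lies along the canister's y. The lever is a steel thumb plate with a black pad, 35 mm wide and 4 mm thick, its end 62 mm from the pin. A wire loop runs from it up over the lug at the lid's front, reaching at most 12 mm above the lid.
- blue_pivot (a point): The same point of the blue canister's clip; same clip, same sizes.
- red_lever (a joint): Red canister's clip lever, rad. 0: raised, pointing outwards 36 degrees above level. Grows when pressed down: 0.63 level, 2.20 straight down, 2.28 locked at its stop, lying along the front. Starts at 0.12. From about 0.6 the clip resists, up to 8 N at its end; dead point at 1.55 (37 degrees out from straight down): beyond it the lever snaps home, short of it it springs back when let go.
- blue_lever (a joint): The same for the blue canister's clip lever; same values, but it starts at 0.42.
- white_lever (a joint): The same for the white canister's clip lever, which is locked (2.28) at the start.
- red_tip (a point): Point on the outer face (the one to press; it faces up while the lever sticks out) of the red canister's clip lever, midway across it, 56 mm from the pin and 6 mm before the end.
- blue_tip (a point): The same point on the blue canister's clip lever.
- juice: Loose small juice bottle, orange-yellow with a blue cap, 54 mm in diameter, 125 mm high; origin: centre of its underside, z up. Bystander.
- pepper: Loose small glass pepper jar with a black cap, 42 mm in diameter, 65 mm high; origin: centre of its underside. Bystander.
- timer: Loose round white kitchen timer with a red grip, 62 mm in diameter, 45 mm high; origin: centre of its underside. Bystander.
- spatula: Loose spatula lying flat, 240 mm long, red handle; origin: centre of its underside, length along its x. Bystander.
There are look-alikes about, which are no part of the job. What is shaped like the blue_canister but orange is not meant.

How it is judged:
At the end, for the whole second after the job is handed in: The red and blue levers are locked (above 2.13 of 2.28) and still; both canisters stand upright and at rest (tilt below 0.06 rad), less than 60 mm from their start; the white one is still locked and upright and, like all else, within 40 mm of its start (value of joint each of red_lever, blue_lever, white_lever above 2.13 rad and velocity of joint red_lever between -0.1 and 0.1 rad/s and angle between each of red_canister, blue_canister, white_canister's own z axis and vertical below 0.06 rad and height (world z) of each of red_canister, blue_canister below 0.006 m and distance of each of red_canister, blue_canister from where it was at the start of the episode below 0.06 m and linear speed of each of red_canister, blue_canister below 0.02 m/s and velocity of joint blue_lever between -0.1 and 0.1 rad/s and distance of each of white_canister, juice, pepper, timer, spatula from where it was at the start of the episode below 0.04 m); the robot touches nothing.
It fails at once if a canister is lifted off the bench (underside 15 mm up) or tipped (over 0.2 rad) (height (world z) of any of red_canister, blue_canister, white_canister above 0.015 m or angle between any of red_canister, blue_canister, white_canister's own z axis and vertical above 0.2 rad).
It fails at once if the red or blue canister is shoved more than 60 mm along the bench (distance of any of red_canister, blue_canister from where it was at the start of the episode above 0.06 m).
It fails at once if the white canister is moved more than 40 mm or its clip opened (distance of white_canister from where it was at the start of the episode above 0.04 m or value of joint white_lever below 1.9 rad).
It fails at once if something else on the bench is moved more than 40 mm or lifted (distance of any of juice, pepper, timer, spatula from where it was at the start of the episode above 0.04 m).
It fails at once if the juice bottle or the pepper jar is knocked over (angle between any of juice, pepper's own z axis and vertical above 0.5 rad).
It also fails if it takes over 54 s, if anything falls off the work surface, if the arm or the gripper's body presses on something with over 40 N, if the wrist force passes 120 N, or if a joint passes its speed limit or range.

## Working session

There is one attempt and no reset: what is moved stays moved. The work goes in short steps, Python scripts to look and compute and a tool call to move; the robot and the scene stay as the last step left them, time stands still between calls to the robot, and variables do not carry over. Pictures are saved under pics/ and viewed, at most 10 in all, crops included, and the job is handed in when it is done.

Besides the shell and the picture viewer there is one more tool, called after "Request:" as name(argument=value, ...) on one line, values as JSON. servo_tool: Moves the arm, as the interface text tells. Its arguments: {"type":"object","properties":{"deltas":{"type":"string"}},"required":["deltas"]}

```bash
mkdir -p pics; cat > h.py <<'E'
import numpy as np, cv2, pickle
from bench import bot, cams
def grab(n):
    s=bot.read_state(); f=cams.grab_frame(n)
    pickle.dump((s,f),open(n+'.pkl','wb')); return s,f
def cloud(s,f):
    h,w=f['range_z'].shape
    u,v=np.meshgrid(np.arange(w),np.arange(h))
    K=np.array([[f['fx'],0,f['cx']],[0,f['fy'],f['cy']],[0,0,1.]])
    p=cv2.undistortPoints(np.stack([u,v],-1).reshape(-1,1,2).astype(np.float64),K,np.array([f['k1'],0,0,0.])).reshape(h,w,2)
    z=f['range_z'].astype(float)
    P=np.dstack([p[...,0]*z,p[...,1]*z,z])
    if 'R' in f: W=(P-np.array(f['t']))@np.array(f['R'])
    else:
        T=np.array(f['T_tool_cam']); W=(P@T[:3,:3].T+T[:3,3])@np.array(s['tcp_rot']).T+np.array(s['tcp_pos'])
    W[z==0]=np.nan
    return W
E
python3 - <<'E'
from h import *
for n in('scene','top'):
    s,f=grab(n); cv2.imwrite(f'pics/{n}0.png',f['frame'])
print(s['clock'],s['tcp_pos'],s['tcp_rot'],s['wrist_force'])
E
```

```text
0.05 [0.17524679 0.65143607 0.23062206] [[-9.65673904e-01  2.59757284e-01 -2.52373997e-04]
 [ 2.59757393e-01  9.65673089e-01 -1.25788814e-03]
 [-8.30348307e-05 -1.28026577e-03 -9.99999177e-01]] [-0.76830589  0.70812097 -0.04903808]
```

View pics/scene0.png

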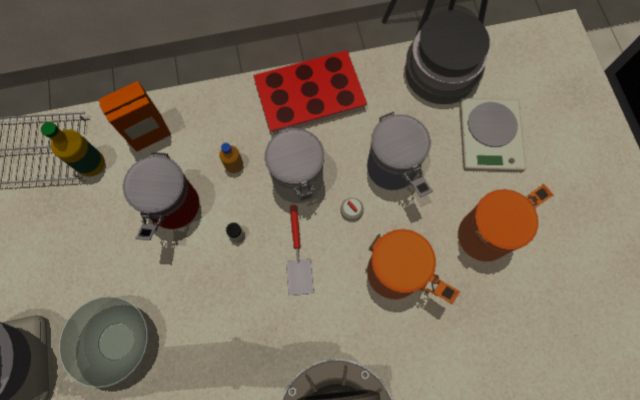

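View pics/top0.png

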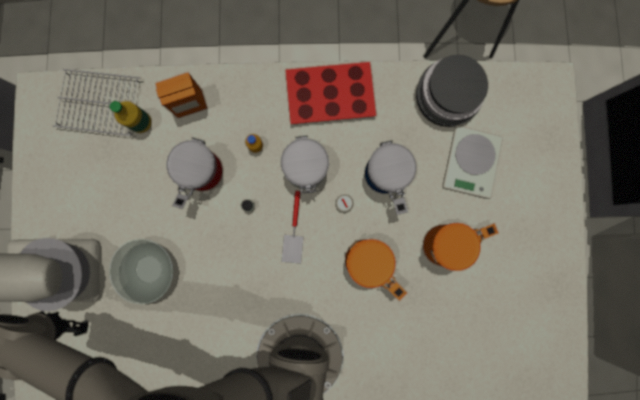

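The scene view shows the red canister's lid at (155,183) with its lever at (147,231), and the blue's lid at (401,142) with its lever at (423,187). In the top view they are at (191,165)/(180,201) and (391,168)/(401,207). White is in the middle, and both orange ones are look-alikes.

```bash
cat > m.py <<'E'
from h import *
import sys
from scipy.optimize import least_squares
for n,seeds in (('scene',{'red':((155,183),(147,231)),'blue':((401,142),(423,187))}),('top',{'red':((191,165),(180,201)),'blue':((391,168),(401,207))})):
    s,f=pickle.load(open(n+'.pkl','rb')); W=cloud(s,f)
    for c,(a,b) in seeds.items():
        C0=W[a[1],a[0]]
        m=(np.linalg.norm(W[...,:2]-C0[:2],axis=-1)<.1)&(abs(W[...,2]-C0[2])<.008)
        P=W[m]; (x,y),r=cv2.minEnclosingCircle(P[:,:2].astype(np.float32))
        c2=np.array([x,y])
        print(n,c,'lid',C0.round(3),'circ',c2.round(4),round(r,4),'med z',np.median(P[:,2]).round(4),'centroid',P[:,:2].mean(0).round(4))
        d=np.linalg.norm(W[...,:2]-c2,axis=-1)
        q=(d>.092)&(d<.17)&(W[...,2]>.09)&(np.linalg.norm(W[...,:2]-W[b[1],b[0],:2],axis=-1)<.06)
        Q=W[q]; D=d[q]; v=Q[:,:2].mean(0)-c2; v/=np.linalg.norm(v)
        k=(Q[:,:2]-c2)@v; pf=np.polyfit(k,Q[:,2],1)
        print('  lever n',len(Q),'pt',W[b[1],b[0]].round(3),'dir deg',np.degrees(np.arctan2(v[1],v[0])).round(1),'radial',k.min().round(3),k.max().round(3),'slope deg',np.degrees(np.arctan(pf[0])).round(1),'z at end',np.polyval(pf,k.max()).round(3))
        t=c2+.084*v; print('  pivot',t.round(4))
    if n=='top':
        for nm,p in dict(juice=(254,143),pepper=(248,206),timer=(344,203),white=(305,163),orange=(371,263),orangelever=(397,290),wok=(145,270),spat=(296,205)).items(): print(nm,W[p[1],p[0]].round(3))
E
python3 m.py
```

```text
scene red lid [0.627 0.31  0.177] circ [0.6255 0.3156] 0.0848 med z 0.1804 centroid [0.6267 0.3136]
  lever n 256 pt [0.518 0.347 0.161] dir deg 162.8 radial 0.091 0.134 slope deg 31.7 z at end 0.175
  pivot [0.5452 0.3404]
scene blue lid [ 0.601 -0.295  0.183] circ [ 0.6058 -0.2997] 0.0853 med z 0.1805 centroid [ 0.6055 -0.2942]
  lever n 272 pt [ 0.485 -0.323  0.155] dir deg -170.4 radial 0.091 0.142 slope deg 14.5 z at end 0.158
  pivot [ 0.5229 -0.3136]
top red lid [0.624 0.309 0.183] circ [0.6286 0.3195] 0.0839 med z 0.1809 centroid [0.6293 0.3129]
  lever n 159 pt [0.518 0.346 0.168] dir deg 165.5 radial 0.091 0.135 slope deg 29.5 z at end 0.175
  pivot [0.5473 0.3405]
top blue lid [ 0.604 -0.293  0.178] circ [ 0.6094 -0.301 ] 0.0848 med z 0.1806 centroid [ 0.6101 -0.296 ]
  lever n 189 pt [ 0.487 -0.325  0.148] dir deg -169.9 radial 0.092 0.144 slope deg 14.0 z at end 0.157
  pivot [ 0.5267 -0.3157]
juice [0.701 0.128 0.103]
pepper [0.504 0.153 0.067]
timer [ 0.508 -0.156  0.046]
white [ 0.624 -0.034  0.177]
orange [ 0.321 -0.225  0.18 ]
orangelever [ 0.235 -0.306  0.149]
wok [0.299 0.511 0.007]
spat [0.506 0.001 0.021]
```

Request:
servo_tool(deltas="-1 -0.5 0 0 -5 0 0;-2 -1 0 0 -10 0 0;-3 -1.5 0 0 -15 0 0;-4 -2 0 0 -20 0 0;-5 -2.6 0 0 -25 0 0;-6 -3.1 0 0 -30 0 0;-7 -3.6 0 0 -35 0 0;-8 -4.1 0 0 -35 0 0;-8 -4.1 0 0 -35 0 0;-8 -4.1 0 0 -35 0 0;-8 -4.1 0 0 -35 0 0;-8 -4.1 0 0 -35 0 0")

```text
clock: 1.6
tcp_pos: [0.5078, 0.3507, 0.2312]
tcp_rot: [[-0.791, 0.259, 0.554], [0.212, 0.966, -0.148], [-0.573, -0.0, -0.819]]
wrist_force: [0.9, -0.1, 0.1]
finger_gap: 0.0003
grasp_force: 0.0
```

```bash
cat > plan.py <<'E'
from h import *
def refine(cen,head,name):
    s,f=grab(name); W=cloud(s,f); o=np.array([np.cos(head),np.sin(head)]); l=np.array([-o[1],o[0]])
    k=(W[...,:2]-cen)@o; t=(W[...,:2]-cen)@l
    q=(k>.1)&(k<.16)&(abs(t)<.035)&(W[...,2]>.1)&(W[...,2]<.20); Q=q.nonzero()
    print(q.sum(),'k',np.percentile(k[q],[1,50,99]).round(4),'t',np.percentile(t[q],[1,50,99]).round(4),'z-slope',np.polyfit(k[q],W[q][:,2],1).round(3))
    m=(np.linalg.norm(W[...,:2]-cen,axis=-1)<.1)&(abs(W[...,2]-.181)<.006)
    if m.sum()>200: print('lid centroid',W[m].mean(0).round(4),m.sum())
    return s,f
def plan(cen,head,phis,tilt,rout,rin,off=.003):
    s=bot.read_state(); R=np.array(s['tcp_rot']); p=np.array(s['tcp_pos'])
    o=np.array([np.cos(head),np.sin(head),0]); z=np.array([0,0,1.])
    piv=np.r_[cen,.138]+.084*o
    print('tool x heading',np.degrees(np.arctan2(R[1,0],R[0,0])).round(1))
    a=np.radians(tilt); xa=np.array([np.cos(a),-np.sin(a)])*.011
    for i,ph in enumerate(np.radians(phis)):
        u=np.array([np.cos(ph),np.sin(ph)]); n=np.array([-u[1],u[0]])
        e=off if np.ndim(off)==0 else off[i]
        T=(rout*u+e*n-xa) if ph>-a else (rin*u+e*n+xa)
        w=piv+T[0]*o+T[1]*z
        print(phis[i],'world',w.round(4),'delta',((w-p)@R/.05).round(2))
E
python3 - <<'E'
from plan import *
s,f=refine(np.array([.628,.313]),np.radians(164),'wrist'); cv2.imwrite('pics/w1.png',f['frame'])
refine(np.array([.628,.313]),np.radians(164),'top')
plan(np.array([.628,.313]),np.radians(164),[29,29,15,0,-15,-34,-36,-45,-55,-65,-75],35,.055,.036,[.02]+[.003]*10)
E
```

```text
837 k [0.1007 0.1342 0.1381] t [-0.0212 -0.0037  0.0131] z-slope [0.485 0.106]
lid centroid [0.5982 0.3203 0.1805] 4991
110 k [0.1003 0.115  0.1351] t [-0.0203 -0.0008  0.0124] z-slope [0.555 0.099]
lid centroid [0.6295 0.3127 0.1809] 1700
tool x heading 165.0
29 world [0.519  0.3443 0.1885] delta [ 0.29 -0.06  0.84]
29 world [0.5111 0.3465 0.1736] delta [ 0.6  -0.06  0.99]
15 world [0.5056 0.3481 0.1614] delta [ 0.83 -0.06  1.12]
0 world [0.503  0.3488 0.1473] delta [ 1.03 -0.06  1.33]
-15 world [0.5041 0.3485 0.133 ] delta [ 1.18 -0.06  1.57]
-34 world [0.5105 0.3467 0.116 ] delta [ 1.27 -0.06  1.93]
-36 world [0.5089 0.3472 0.113 ] delta [ 1.33 -0.06  1.96]
-45 world [0.5121 0.3462 0.1084] delta [ 1.33 -0.06  2.07]
-55 world [0.5164 0.345  0.1039] delta [ 1.3  -0.06  2.2 ]
-65 world [0.5214 0.3436 0.1003] delta [ 1.26 -0.06  2.31]
-75 world [0.5269 0.342  0.0977] delta [ 1.2  -0.07  2.42]
```

View pics/w1.png

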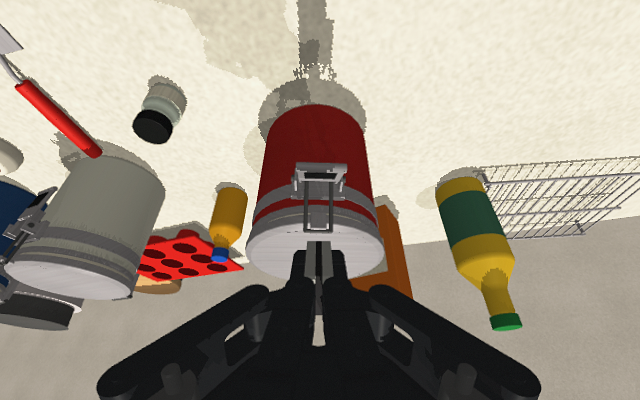

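The picture shows the red lever's pad at (320,172), centred under the fingers, which end at (318,250). Measured lever end and slope match the model, so I press along the arc.

Request:
servo_tool(deltas="0.3 0.02 0.5 0 0 0 0;0.45 0.02 0.8 0 0 0 0;0.6 0.02 0.95 0 0 0 0;0.7 0.02 1.03 0 0 0 0;0.83 0.02 1.12 0 0 0 0;0.93 0.02 1.22 0 0 0 0;1.03 0.02 1.33 0 0 0 0;1.1 0.02 1.45 0 0 0 0;1.18 0.02 1.57 0 0 0 0;1.23 0.02 1.75 0 0 0 0;1.23 0.02 1.75 0 0 0 0;1.23 0.02 1.75 0 0 0 0")

```text
clock: 3.2
tcp_pos: [0.5083, 0.351, 0.1244]
tcp_rot: [[-0.791, 0.26, 0.554], [0.213, 0.966, -0.149], [-0.573, -0.0, -0.819]]
wrist_force: [-5.0, 1.0, 3.6]
finger_gap: -0.0004
grasp_force: 2.2
```

Request:
servo_tool(deltas="0.05 0 0.1 0 0 0 0;0.08 0 0.2 0 0 0 0;0.1 0 0.3 0 0 0 0;0.08 0 0.38 0 0 0 0;0.06 0 0.46 0 0 0 0;0.04 0 0.54 0 0 0 0;0 0 0.62 0 0 0 0;0 0 0.68 0 0 0 0;0 0 0.68 0 0 0 0")

```text
clock: 4.32
tcp_pos: [0.5273, 0.3457, 0.0963]
tcp_rot: [[-0.791, 0.26, 0.554], [0.213, 0.966, -0.149], [-0.574, -0.0, -0.819]]
wrist_force: [0.2, 0.4, 0.3]
finger_gap: -0.0002
grasp_force: 0.0
```

```bash
python3 - <<'E'
from plan import *
s,f=grab('wrist'); cv2.imwrite('pics/w2.png',f['frame'])
E
```

```text
(no output)
```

View pics/w2.png

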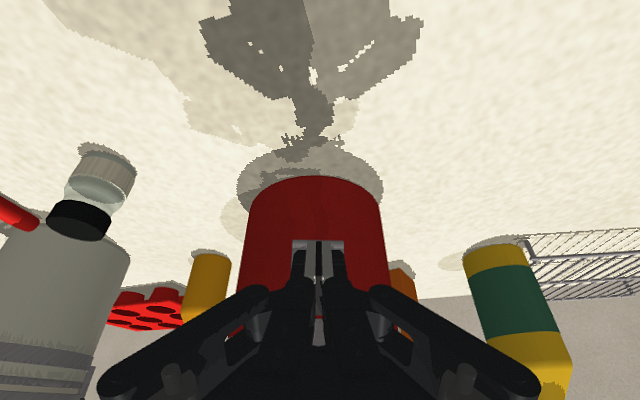

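The lever's end now points down along the canister's front at (318,242), and the force is zero, so it has snapped. Retreat and verify from above.

Request:
servo_tool(deltas="0 0 -0.8 0 0 0 0;0 0 -1.8 0 0 0 0;0 0 -2.8 0 0 0 0;0 0 -3.6 0 0 0 0;0 0 -3.6 0 0 0 0;0 0 -3.6 0 0 0 0")

```text
clock: 5.12
tcp_pos: [0.4277, 0.3723, 0.2436]
tcp_rot: [[-0.791, 0.26, 0.554], [0.213, 0.966, -0.149], [-0.573, -0.0, -0.819]]
wrist_force: [0.9, 0.6, 0.2]
finger_gap: -0.0
grasp_force: 0.0
```

```bash
python3 - <<'E'
from plan import *
s,f=grab('wrist'); cv2.imwrite('pics/w3.png',f['frame']); s,f=grab('scene'); 
h=np.radians(164);o=np.array([np.cos(h),np.sin(h)]);c=np.array([.628,.313])
for n in('wrist','scene'):
    a,b=pickle.load(open(n+'.pkl','rb'));W=cloud(a,b);k=(W[...,:2]-c)@o;t=(W[...,:2]-c)@np.array([-o[1],o[0]])
    q=(abs(t)<.02)&(k>.078)&(k<.15)&(W[...,2]>.05)&(W[...,2]<.2); print(n,q.sum(),'kmax',k[q].max().round(3),'zmin',W[q][:,2].min().round(3))
for h in(191,193): print(h);refine(np.array([.608,-.295]),np.radians(h),'scene');refine(np.array([.608,-.295]),np.radians(h),'top')
R=np.array(s['tcp_rot']);p=np.array(s['tcp_pos'])
h=np.radians(192);cen=np.array([.608,-.295]);o=np.array([np.cos(h),np.sin(h)])
w=np.r_[cen+.13*o,.235]; print(p,w,((w-p)@R/.05).round(2))
from scipy.spatial.transform import Rotation as Ro
print(np.degrees((Ro.from_matrix(R.T)*Ro.from_euler('z',27,degrees=True)*Ro.from_matrix(R)).as_rotvec()).round(1))
E
```

```text
wrist 1090 kmax 0.091 zmin 0.077
scene 145 kmax 0.09 zmin 0.078
191
249 k [0.1001 0.1225 0.1445] t [-0.0153  0.0013  0.0197] z-slope [0.26 0.12]
lid centroid [ 0.6058 -0.2943  0.1806] 2584
163 k [0.1008 0.1215 0.1431] t [-0.0129  0.0048  0.022 ] z-slope [0.239 0.123]
lid centroid [ 0.6097 -0.2966  0.1808] 1750
193
249 k [0.1004 0.1228 0.1444] t [-0.0194 -0.003   0.0156] z-slope [0.231 0.124]
lid centroid [ 0.6061 -0.2942  0.1806] 2593
165 k [0.1006 0.1221 0.1432] t [-0.017   0.0003  0.0176] z-slope [0.226 0.125]
lid centroid [ 0.6097 -0.2963  0.1809] 1736
[0.42781407 0.37197587 0.24318494] [ 0.48084081 -0.32202852  0.235     ] [ -3.7  -13.12   2.81]
[-15.5  -0.  -22.1]
```

View pics/w3.png

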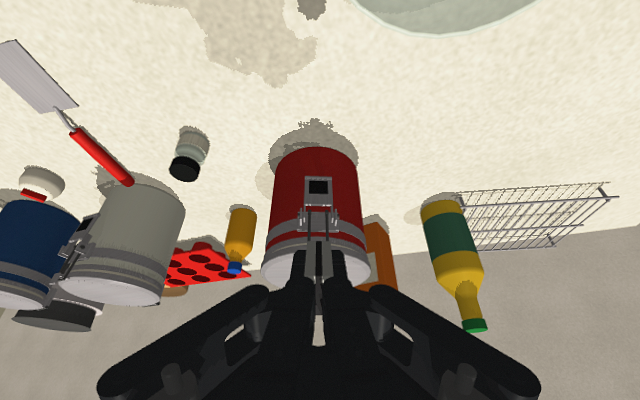

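The red lever lies flat against the front, pad at (318,187), and the measured extent (z down to 0.077) confirms it's locked. On to blue.

Request:
servo_tool(deltas="-0.3 -1.1 0.2 -1.3 0 -1.8 0;-0.6 -2.2 0.4 -2.6 0 -3.7 0;-0.9 -3.3 0.6 -3.9 0 -5.5 0;-1.2 -4.4 0.85 -5.2 0 -7.4 0;-1.5 -5.5 1.1 -6.5 0 -9.2 0;-1.8 -6.6 1.3 -7.8 0 -11 0;-2.15 -7.7 1.55 -9 0 -13 0;-2.5 -8.8 1.8 -10.3 0 -14.7 0;-2.8 -9.9 2.05 -11.6 0 -16.6 0;-3.1 -11 2.3 -12.9 0 -18.4 0;-3.4 -12.1 2.55 -14.2 0 -20.3 0;-3.7 -13.1 2.8 -15.5 0 -22.1 0;-3.7 -13.1 2.8 -15.5 0 -22.1 0;-3.7 -13.1 2.8 -15.5 0 -22.1 0;-3.7 -13.1 2.8 -15.5 0 -22.1 0;-3.7 -13.1 2.8 -15.5 0 -22.1 0")

```text
clock: 7.42
tcp_pos: [0.3859, 0.0143, 0.2314]
tcp_rot: [[-0.887, -0.148, 0.438], [-0.111, 0.988, 0.108], [-0.449, 0.047, -0.893]]
wrist_force: [-0.2, 0.5, -0.2]
finger_gap: 0.0001
grasp_force: 0.0
```

```bash
python3 - <<'E'
from plan import *
c=np.array([.608,-.295]);h=np.radians(192)
s,f=refine(c,h,'wrist'); cv2.imwrite('pics/w4.png',f['frame'])
plan(c,h,[12,12,0,-15,-34,-36,-45,-55,-65,-75],35,.055,.036,[.02]+[.003]*10)
E
```

```text
Traceback (most recent call last):
  File "plan.py", line 6, in refine
    print(q.sum(),'k',np.percentile(k[q],[1,50,99]).round(4),'t',np.percentile(t[q],[1,50,99]).round(4),'z-slope',np.polyfit(k[q],W[q][:,2],1).round(3))
                      ~~~~~~~~~~~~~^^^^^^^^^^^^^^^^
IndexError: index -1 is out of bounds for axis 0 with size 0
```

```bash
python3 - <<'E'
from plan import *
from scipy.spatial.transform import Rotation as Ro
s=bot.read_state(); print(s['joint_pos'].round(2),s['dq'].round(3))
R=np.array(s['tcp_rot']);p=np.array(s['tcp_pos'])
def tgt(az,tilt):
    o=np.array([np.cos(np.radians(az)),np.sin(np.radians(az)),0]);z=np.array([0,0,1.]);a=np.radians(tilt)
    X=np.cos(a)*o-np.sin(a)*z; Z=-np.sin(a)*o-np.cos(a)*z
    return np.c_[X,np.cross(Z,X),Z]
for w,az,t in (((.55,-.05,.25),190,20),((.5,-.2,.25),192,35),((.4808,-.322,.235),192,35),((.4808,-.322,.235),192,20)):
    print(w,az,t,((np.array(w)-p)@R/.05).round(2),np.degrees(Ro.from_matrix(R.T@tgt(az,t)).as_rotvec()).round(1))
E
```

```text
[ 0.65 -0.33 -0.62  2.46 -0.59  0.56  2.17] [-0.154  0.011  0.061  0.001  0.237 -0.013 -0.463]
(0.55, -0.05, 0.25) 190 20 [-2.92 -1.68  0.98] [ 1.8  6.9 -2.2]
(0.5, -0.2, 0.25) 192 35 [-1.69 -4.5   0.22] [ 0.4 -8.1 -4.2]
(0.4808, -0.322, 0.235) 192 35 [-0.94 -6.86  0.06] [ 0.4 -8.1 -4.2]
(0.4808, -0.322, 0.235) 192 20 [-0.94 -6.86  0.06] [ 1.   6.9 -4.1]
```

Request:
servo_tool(deltas="-0.8 -0.5 0 0 0 0 0;-1.3 -1.2 0 0 0 0 0;-1.6 -2 0 0 0 0 0;-1.7 -3 0.1 0 0 0 0;-1.7 -4 0.2 0 -3 -2 0;-1.7 -4.5 0.2 0 -8 -4 0;-1.7 -4.5 0.2 0 -8 -4 0;-1.7 -4.5 0.2 0 -8 -4 0;-1.7 -4.5 0.2 0 -8 -4 0;-1.7 -4.5 0.2 0 -8 -4 0;-1.7 -4.5 0.2 0 -8 -4 0;-1.7 -4.5 0.2 0 -8 -4 0")

```text
clock: 8.98
tcp_pos: [0.4978, -0.1989, 0.2494]
tcp_rot: [[-0.807, -0.202, 0.555], [-0.158, 0.979, 0.125], [-0.569, 0.013, -0.822]]
wrist_force: [0.8, 1.2, -0.6]
finger_gap: 0.0
grasp_force: 0.0
```

```bash
python3 - <<'E'
from plan import *
s=bot.read_state(); print(s['joint_pos'].round(2),s['dq'].round(3))
s,f=pickle.load(open('wrist.pkl','rb')); print(f['T_tool_cam'])
E
```

```text
[ 1.7   0.12 -1.22  2.19 -0.58  0.51  2.73] [-0.052 -0.012 -0.026  0.002 -0.008  0.008  0.004]
[[ 2.98205205e-04 -9.45996507e-01 -3.24176681e-01  8.33462384e-02]
 [ 9.99999956e-01  2.82219430e-04  9.63258589e-05 -8.55694959e-04]
 [ 3.65032133e-07 -3.24176695e-01  9.45996549e-01 -1.43026072e-01]
 [ 0.00000000e+00  0.00000000e+00  0.00000000e+00  1.00000000e+00]]
```

Joints 3 and 7 are at their limits here, so I give the tool a half turn (same fingertip shape), which unwinds joint 7.

Request:
servo_tool(deltas="0 0 0 0 0 10 0;0 0 0 0 0 20 0;0 0 0 0 0 30 0;0 0 0 0 0 40 0;0 0 0 0 0 50 0;0 0 0 0 0 60 0;0 0 0 0 0 70 0;0 0 0 0 0 80 0;0 0 0 0 0 90 0;0 0 0 0 0 100 0;0 0 0 0 0 110 0;0 0 0 0 0 120 0;0 0 0 0 0 130 0;0 0 0 0 0 140 0;0 0 0 0 0 150 0;0 0 0 0 0 160 0;0 0 0 0 0 170 0;0 0 0 0 0 178 0;0 0 0 0 0 178 0;0 0 0 0 0 178 0")

```text
clock: 11.48
tcp_pos: [0.4989, -0.1961, 0.2497]
tcp_rot: [[0.797, 0.238, 0.555], [0.201, -0.971, 0.128], [0.57, 0.01, -0.822]]
wrist_force: [0.0, -0.1, -0.3]
finger_gap: 0.0002
grasp_force: 0.0
```

```bash
python3 - <<'E'
from plan import *
from scipy.spatial.transform import Rotation as Ro
s=bot.read_state(); print(s['joint_pos'].round(2),s['dq'].round(3))
R=np.array(s['tcp_rot']);p=np.array(s['tcp_pos'])
a,h=np.radians(35),np.radians(192);o=np.array([np.cos(h),np.sin(h),0]);z=np.array([0,0,1.])
X=-(np.cos(a)*o-np.sin(a)*z);Z=-np.sin(a)*o-np.cos(a)*z;T=np.c_[X,np.cross(Z,X),Z]
w=np.array([.4808,-.322,.235]);print(((w-p)@R/.05).round(2),np.degrees(Ro.from_matrix(R.T@T).as_rotvec()).round(1))
E
```

```text
[ 1.34  0.06 -0.85  2.2  -0.71  0.54 -0.27] [ 0.012  0.001 -0.001 -0.    -0.002 -0.    -0.002]
[-0.96  2.36 -0.28] [-0.6  0.3  1.8]
```

Request:
servo_tool(deltas="-0.3 0.8 -0.1 0 0 1 0;-0.6 1.6 -0.2 0 0 1.8 0;-0.95 2.36 -0.28 -0.6 0.3 1.8 0;-0.95 2.36 -0.28 -0.6 0.3 1.8 0;-0.95 2.36 -0.28 -0.6 0.3 1.8 0;-0.95 2.36 -0.28 -0.6 0.3 1.8 0")

```text
clock: 12.22
tcp_pos: [0.4808, -0.322, 0.2354]
tcp_rot: [[0.802, 0.205, 0.562], [0.167, -0.979, 0.118], [0.574, -0.001, -0.819]]
wrist_force: [0.1, -0.3, 0.5]
finger_gap: 0.0001
grasp_force: 0.0
```

```bash
python3 - <<'E'
from plan import *
c=np.array([.608,-.295]);h=np.radians(192)
s,f=grab('wrist'); cv2.imwrite('pics/w4.png',f['frame']); print(s['joint_pos'].round(2))
refine(c,h,'scene')
plan(c,h,[12,12,0,-15,-34,-36,-45,-55,-65,-75],35,.055,.036,[.02]+[.003]*10)
E
```

```text
[ 1.43  0.22 -0.75  2.09 -0.62  0.6  -0.18]
151 k [0.1003 0.1143 0.1432] t [-0.0177 -0.0069  0.0166] z-slope [0.203 0.127]
lid centroid [ 0.6059 -0.294   0.1805] 2609
tool x heading 11.8
12 world [ 0.4861 -0.3209  0.1753] delta [-0.6  -0.    1.05]
12 world [ 0.4826 -0.3216  0.1587] delta [-0.85 -0.    1.28]
0 world [ 0.4809 -0.322   0.1473] delta [-1.01 -0.    1.44]
-15 world [ 0.4819 -0.3218  0.133 ] delta [-1.16 -0.    1.69]
-34 world [ 0.4884 -0.3204  0.116 ] delta [-1.24 -0.    2.04]
-36 world [ 0.4868 -0.3208  0.113 ] delta [-1.3  -0.    2.08]
-45 world [ 0.49   -0.3201  0.1084] delta [-1.3  -0.    2.19]
-55 world [ 0.4944 -0.3191  0.1039] delta [-1.28 -0.    2.31]
-65 world [ 0.4995 -0.3181  0.1003] delta [-1.24 -0.    2.43]
-75 world [ 0.5051 -0.3169  0.0977] delta [-1.17 -0.    2.54]
```

View pics/w4.png

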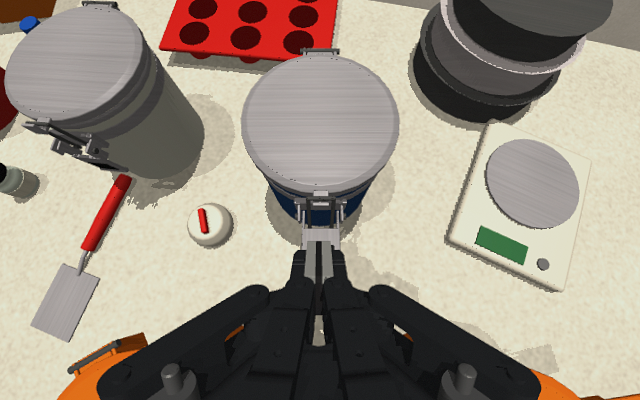

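The blue lever at (320,238) lies centred beneath the fingertips at (320,250). Press along its arc.

Request:
servo_tool(deltas="-0.4 0 0.6 0 0 0 0;-0.6 0 0.95 0 0 0 0;-0.75 0 1.15 0 0 0 0;-0.85 0 1.28 0 0 0 0;-0.93 0 1.36 0 0 0 0;-1.01 0 1.44 0 0 0 0;-1.08 0 1.56 0 0 0 0;-1.16 0 1.69 0 0 0 0;-1.21 0 1.86 0 0 0 0;-1.21 0 1.86 0 0 0 0;-1.21 0 1.86 0 0 0 0")

```text
clock: 13.7
tcp_pos: [0.4842, -0.3223, 0.1243]
tcp_rot: [[0.802, 0.203, 0.562], [0.165, -0.979, 0.117], [0.574, -0.001, -0.819]]
wrist_force: [-2.7, -1.2, 3.2]
finger_gap: -0.0002
grasp_force: 2.2
```

Request:
servo_tool(deltas="-0.05 0 0.1 0 0 0 0;-0.08 0 0.2 0 0 0 0;-0.1 0 0.3 0 0 0 0;-0.08 0 0.38 0 0 0 0;-0.06 0 0.46 0 0 0 0;-0.04 0 0.54 0 0 0 0;0 0 0.62 0 0 0 0;0 0 0.68 0 0 0 0;0 0 0.68 0 0 0 0;0 0 0 0 0 0 0;0 0 -0.8 0 0 0 0;0 0 -1.8 0 0 0 0;0 0 -2.2 0 0 0 0;0 0 -2.2 0 0 0 0;0 0 -2.2 0 0 0 0")

```text
clock: 15.58
tcp_pos: [0.4225, -0.3347, 0.2138]
tcp_rot: [[0.802, 0.203, 0.562], [0.165, -0.979, 0.118], [0.574, -0.002, -0.819]]
wrist_force: [-0.2, 0.8, 0.7]
finger_gap: -0.0003
grasp_force: 0.0
```

```bash
python3 - <<'E'
from plan import *
s,f=grab('wrist'); cv2.imwrite('pics/w5.png',f['frame']); grab('scene'); grab('top')
for nm,c,h in(('red',[.628,.313],164),('blue',[.608,-.295],192)):
  h=np.radians(h);o=np.array([np.cos(h),np.sin(h)]);c=np.array(c)
  for n in('scene','top'):
    a,b=pickle.load(open(n+'.pkl','rb'));W=cloud(a,b);k=(W[...,:2]-c)@o;t=(W[...,:2]-c)@np.array([-o[1],o[0]])
    q=(abs(t)<.02)&(k>.078)&(k<.15)&(W[...,2]>.05)&(W[...,2]<.2); print(nm,n,q.sum(),q.any() and ('kmax',k[q].max().round(3),'zmin',W[q][:,2].min().round(3)))
    m=(np.linalg.norm(W[...,:2]-c,axis=-1)<.1)&(abs(W[...,2]-.181)<.006); print('lid',W[m].mean(0).round(4))
E
```

```text
red scene 137 ('kmax', np.float64(0.09), 'zmin', np.float64(0.074))
lid [0.6267 0.3145 0.1806]
red top 44 ('kmax', np.float64(0.087), 'zmin', np.float64(0.074))
lid [0.6296 0.3124 0.1809]
blue scene 141 ('kmax', np.float64(0.09), 'zmin', np.float64(0.078))
lid [ 0.6061 -0.2941  0.1806]
blue top 44 ('kmax', np.float64(0.087), 'zmin', np.float64(0.078))
lid [ 0.6097 -0.2964  0.1809]
```

View pics/w5.png

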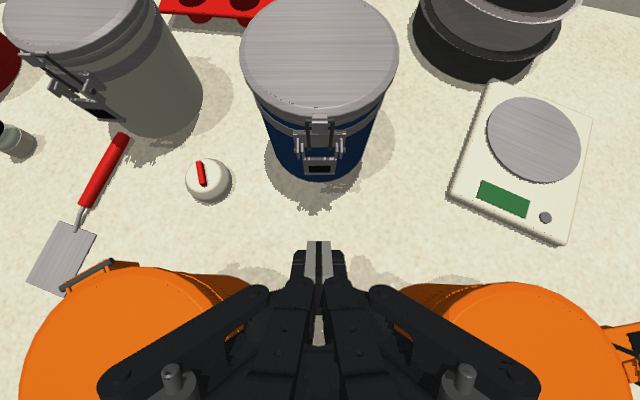

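The blue lever is flat against the front, pad at (320,167). Both lids haven't moved, and the gripper is clear of everything.

```bash
python3 -c "
from bench import bot
print(bot.sign_off())"
```

```text
the job is handed in; nothing more can be done
None
```

I pressed the red and blue levers down until they snapped, and the cameras show both lying flat against the canister fronts. Neither canister measurably moved, the gripper was clear of everything, and I handed the job in at about 16 s of the 54 s; no verdict came back.

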